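# Unstack the coffee bar's tamper, tin, jar and box onto their trays

### The job

Someone has piled the bar's tamper, round tin, square jar and long box into one stack: take it apart and set each one gently, upright and flat, inside the rim of the wooden dish or tray made for it: the tamper in the small round dish, the tin in the large round dish, the jar in the square tray and the long box in the oblong tray. Do not drop or tip anything over, leave what is already placed in its place, and leave the bottle and the mug alone.

Things in the scene. Friction and masses are not known exactly. Their poses are not given: they have to be found in the camera images.
- tamper_mid (a point): Espresso tamper, upright on top of the stack: round steel foot 46 mm across and 20 mm high, narrow neck, dark wooden knob handle 34 mm across (straight-sided from 43 to 70 mm above its underside), 80 mm tall in all, about 0.35 kg. This point is on its axis in the handle, 56 mm above its underside; z points up.
- tin_mid (a point): Round plain steel tin, shut, 62 mm across and 48 mm high, about 0.25 kg, directly under the tamper. This point is its centre, 24 mm above its underside; z points up.
- jar_mid (a point): Square white ceramic jar with a flush light-wood lid that is part of it, 66 x 66 mm and 52 mm high, about 0.3 kg, directly under the tin. This point is its centre, 26 mm above its underside; x and y are square to its sides, z up.
- caddy_mid (a point): Long aluminium box, shut, 112 mm along its x, 48 mm along its y, 42 mm high, about 0.35 kg, the bottom of the stack, standing on the counter. This point is its centre, 21 mm above its underside; z up.
- dish_small: The tamper's place: the smaller of two round dark-wood dishes with a cork floor, 60 mm across inside. Fixed to the counter. Origin: centre of its underside, at counter height; its inner floor lies 4 mm above that and its rim top 10 mm above it; rim 8 mm wide.
- dish_large: The tin's place: the larger of two round dark-wood dishes with a cork floor, 78 mm across inside. Fixed to the counter. Origin: centre of its underside, at counter height; its inner floor lies 4 mm above that and its rim top 10 mm above it; rim 8 mm wide.
- tray_square: The jar's place: square dark-wood tray with a cork floor, 82 x 82 mm inside, sides along its x and y. Fixed to the counter. Origin: centre of its underside, at counter height; its inner floor lies 4 mm above that and its rim top 10 mm above it; rim 8 mm wide.
- tray_long: The long box's place: oblong dark-wood tray with a cork floor, 128 mm inside along its x, 64 mm along its y. Fixed to the counter. Origin: centre of its underside, at counter height; its inner floor lies 4 mm above that and its rim top 10 mm above it; rim 8 mm wide.
- bottle_mid (a point): Bystander: standing amber bottle with a dark cap, 64 mm across, 190 mm high; point half-way up its axis. Leave it alone.
- mug_mid (a point): Bystander: terracotta mug, 80 mm across the rim, 90 mm high, with a handle; point half-way up its axis. Leave it alone.
There are look-alikes about, which are no part of the job. What is shaped like the part that bears caddy_mid but pink is not meant. What is shaped like the part that bears jar_mid but turquoise is not meant.

How it is judged:
At the end, for the whole second after the job is handed in: The tamper stands in the small dish, the tin in the large dish, the jar in the square tray and the long box in the oblong tray; each is flat on the inner floor (height within 4 mm, tilt under 0.06 rad), centred within 13 mm and at rest (horizontal distance between tamper_mid and dish_small below 0.013 m and z of tamper_mid in the frame of dish_small between 0.056 and 0.064 m and angle between each of tamper_mid, tin_mid, jar_mid, caddy_mid's own z axis and vertical below 0.06 rad and linear speed of each of tamper, tin, jar, caddy below 0.02 m/s and angular speed of each of tamper, tin, jar, caddy below 0.2 rad/s and horizontal distance between tin_mid and dish_large below 0.013 m and z of tin_mid in the frame of dish_large between 0.024 and 0.032 m and horizontal distance between jar_mid and tray_square below 0.013 m and z of jar_mid in the frame of tray_square between 0.026 and 0.034 m and horizontal distance between caddy_mid and tray_long below 0.013 m and z of caddy_mid in the frame of tray_long between 0.021 and 0.029 m); the robot touches nothing.
It fails at once if the tamper, tin, jar or long box is tipped over (leans more than 35 degrees) (angle between any of tamper_mid, tin_mid, jar_mid, caddy_mid's own z axis and vertical above 0.61 rad).
It fails at once if the tamper, tin, jar or long box is dropped or falls (from more than about 25 mm) ((linear speed of tamper above 0.7 m/s and contact force between tamper and the fingers below 0.05 N) or (linear speed of tin above 0.7 m/s and contact force between tin and the fingers below 0.05 N) or (linear speed of jar above 0.7 m/s and contact force between jar and the fingers below 0.05 N) or (linear speed of caddy above 0.7 m/s and contact force between caddy and the fingers below 0.05 N)).
It fails at once if the bottle or the mug is disturbed (moved more than 30 mm) (distance of any of bottle_mid, mug_mid from where it was at the start of the episode above 0.03 m).
It also fails if it takes over 136 s, if anything falls off the work surface, if the arm or the gripper's body presses on something with over 40 N, if the wrist force passes 120 N, or if a joint passes its speed limit or range.

### The arm

A 6-joint arm with a two-finger parallel gripper is mounted at the origin on the work surface. World frame = base frame: x ahead of the robot, y to its left, z up, the work surface at z = 0. Lengths are in m, angles in rad, forces in N, time in s.
With the tool pointing down it reaches from about 0.275 to 0.75 m from the base axis. Payload 10.2 kg.
Tool frame: the origin (TCP) lies midway between the tips of the shut fingers; the grasp point (between the pads) lies 19 mm behind it (env.hold_point_z is the distance from the TCP to the grasp point, in m); x points along the fingers, z is the direction in which the jaws open and shut, and the axes are right-handed (so a half turn about x gives the same grasp; the last joint's range is limited). The gripper opens to 85 mm and grips with 20 to 120 N. Pads are 22 mm wide; open, the fingers measure 114 mm over their backs; the gripper's body (76 mm by 85 mm) begins 54 mm behind the grasp point. The pads swing forward as they close: fully open they stand 13 mm farther back than shut.
Start: joints at [-1.391, 0.313, 1.498, -0, 1.331, -0.223], TCP at [0.206, -0.483, 0.231] pointing down, gripper open.
Joint ranges: [-2.94, 2.94], [-0.97, 2.17], [0.19, 2.56], [-1.23, 4.37], [0.02, 3.11], [-2.88, 2.88]. Speed limits (rad/s): [2.39, 2.39, 3.01, 3.14, 3.14, 3.14].

### API

Orientations are given as a unit quaternion [x, y, z, w].
In Python, from bench import env, kinematics, monitor, eyes, job gives the robot as it stands. The module is installed in compiled form; this text tells all that it offers. Calls block until the motion is done:
- env.reach(position, orientation): joint-space move of the TCP to a pose.
- env.movel(position, velocity=0.15, frame=None, guard=None): straight line of the TCP; frame=None keeps the orientation; velocity is the mean speed in m/s. With guard (N) it stops when the force on the tool has changed by that much, and returns True; else False.
- env.set_joints(angles): joint-space move.
- env.release() and env.close_gripper(effort=None): open the fingers fully, or close them until they stop; effort is the grip in N (None keeps the last).
- env.hold(seconds).
- kinematics.ik(position, orientation): joint angles nearest the present ones, or None.
- monitor.sense(): the state.
- eyes.grab_frame(name): name is "scene" or "top"; returns a dict with "frame" (420x560x3 uint8, red, green, blue), "mtx" (3x3 intrinsics, pixels), "k1" (the pictures are not rectified: a ray, as slopes to the right and down, at radius r is drawn at 1 + k1 r^2 times it, then the intrinsics apply), "view" (4x4, takes a point from world to camera coordinates). Camera axes: x right, y down, z forward; pixel columns grow to the right and rows downward; lengths in m; the calibration is good to about 2 mm. A picture is of the moment at which its call begins. There is no depth.
A pose or a line that the arm cannot do raises env.MotionError and nothing moves.
- job.hand_in(): hands the job in, once; it reports no verdict.
The state is a dict: "clock": time; "joints": joint angles; "qvel": joint speeds; "joint_efforts": joint torques, N m; "position": TCP position; "ee_rot": TCP orientation; "contact_force": force on the tool from outside, world axes, zero at the start; "ft_torque": the same for the moment, N m; "finger_gap": opening from 0.0 (shut) to 1.0 (fully open).
Only numpy, scipy, OpenCV 4.12 (cv2) and the standard library are available. Lean on these libraries where they do the work, as an engineer would, in place of code of your own. Each camera call takes 0.05 s, during which the arm holds its last target. There are 200 camera calls.

## Working session

There is one attempt and no reset: what is moved stays moved. The work goes in short steps, each a Python script; the robot and the scene stay as the last script left them, time stands still between calls to the robot, and variables do not carry over. Pictures are saved under pics/ and viewed, about 12 in all and at most 16, crops included, and the job is handed in when it is done.

```bash
mkdir -p pics; python3 - <<'E'
from bench import env,monitor,eyes
import cv2,numpy as np
for n in("scene","top"):
    f=eyes.grab_frame(n); cv2.imwrite(f"pics/{n}0.png",f["frame"][...,::-1]); np.savez(f"{n}0.npz",**f)
    v=f["view"]; print(n,f["mtx"].tolist(),f["k1"],np.round(v,4).tolist(),(-v[:3,:3].T@v[:3,3]).round(3))
s=monitor.sense(); print(s["clock"],s["position"],s["ee_rot"],env.hold_point_z)
E
```

```text
scene [[407.1643242529721, 0.0, 269.7731998080077], [0.0, 407.1643242529721, 207.04053173454653], [0.0, 0.0, 1.0]] -0.04923994841818563 [[0.0524, 0.9986, -0.0029, -0.0419], [0.7076, -0.0392, -0.7056, -0.2471], [-0.7047, 0.0349, -0.7086, 1.5728], [0.0, 0.0, 0.0, 1.0]] [ 1.285 -0.023  0.94 ]
top [[411.1704632084174, 0.0, 274.83253518803866], [0.0, 411.1704632084174, 209.6019336381283], [0.0, 0.0, 1.0]] 0.011319617315688365 [[-0.016, -0.9999, 0.005, 0.0044], [-0.9907, 0.0152, -0.1349, 0.5167], [0.1348, -0.0071, -0.9908, 1.277], [0.0, 0.0, 0.0, 1.0]] [0.34  0.006 1.335]
0.1 [ 0.20573584 -0.48276159  0.23077469] [ 0.39018332  0.59020304 -0.38957498  0.5896174 ] 0.0187
```

View pics/scene0.png

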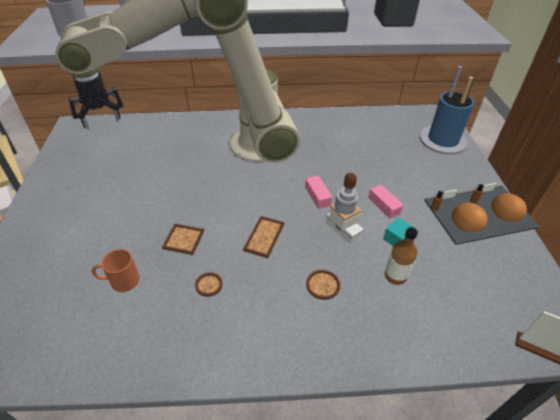

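View pics/top0.png

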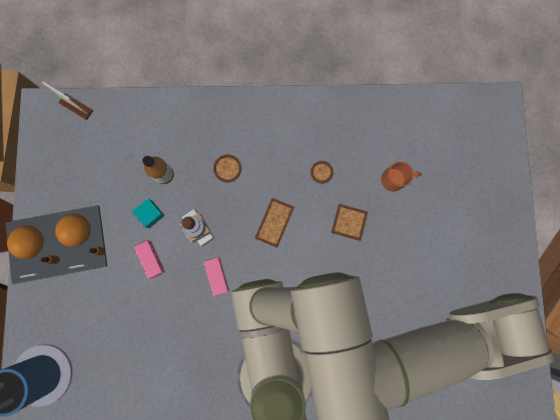

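```bash
cat > h.py <<'E'
import cv2,numpy as np
def ray(f,uv):
    uv=np.atleast_2d(np.asarray(uv,float)); K=f["mtx"]; k=float(f["k1"])
    d=(uv-[K[0,2],K[1,2]])/[K[0,0],K[1,1]]; s=d.copy()
    for _ in range(10): s=d/(1+k*(s**2).sum(1,keepdims=True))
    R=f["view"][:3,:3]; return -R.T@f["view"][:3,3], np.c_[s,np.ones(len(s))]@R
def plane(f,uv,z):
    c,d=ray(f,uv); return (c+d*((z-c[2])/d[:,2])[:,None])[:,:2]
def proj(f,p):
    p=np.atleast_2d(np.asarray(p,float)); q=p@f["view"][:3,:3].T+f["view"][:3,3]; s=q[:,:2]/q[:,2:]
    s=s*(1+float(f["k1"])*(s**2).sum(1,keepdims=True)); K=f["mtx"]; return s*[K[0,0],K[1,1]]+[K[0,2],K[1,2]]
def blobs(f,lo,hi,box,amin=60):
    x0,y0,x1,y1=box; m=cv2.inRange(cv2.cvtColor(f["frame"],cv2.COLOR_RGB2HSV),lo,hi)
    b=np.zeros_like(m); b[y0:y1,x0:x1]=m[y0:y1,x0:x1]; b=cv2.morphologyEx(b,cv2.MORPH_CLOSE,np.ones((3,3)))
    return [c for c in cv2.findContours(b,cv2.RETR_EXTERNAL,cv2.CHAIN_APPROX_NONE)[0] if cv2.contourArea(c)>amin]
def rect(f,c,z):
    P=plane(f,c.reshape(-1,2),z); (cx,cy),(w,h),a=cv2.minAreaRect((P*1000).astype(np.float32))
    return cx/1000,cy/1000,w,h,a
E
python3 - <<'E'
from h import *
for n,box,crop in(("scene",(150,205,350,305),(290,160,430,265)),("top",(205,145,375,250),(120,180,260,285))):
    f=dict(np.load(n+"0.npz"))
    for c in blobs(f,(0,70,20),(25,255,255),box): print(n,c.reshape(-1,2).mean(0).round(),np.round(rect(f,c,.008),3))
    x0,y0,x1,y1=crop; cv2.imwrite(f"pics/{n}1.png",cv2.resize(f["frame"][y0:y1,x0:x1,::-1],None,fx=5.7,fy=5.7,interpolation=cv2.INTER_CUBIC))
E
```

```text
scene [208. 284.] [ 0.644 -0.16  71.595 71.541 87.109]
scene [323. 284.] [ 0.661  0.153 87.445 91.706 83.378]
scene [183. 239.] [ 0.476 -0.244 98.423 99.79  73.327]
scene [264. 237.] [ 4.79000e-01 -1.00000e-03  7.97500e+01  1.45289e+02  6.62890e+01]
top [349. 222.] [ 0.477 -0.245 95.666 98.28  73.619]
top [274. 222.] [ 4.80000e-01 -2.00000e-03  7.71860e+01  1.43239e+02  6.62130e+01]
top [322. 172.] [ 0.645 -0.16  69.629 70.819 89.133]
top [227. 168.] [ 0.662  0.152 85.855 88.009 89.728]
```

View pics/scene1.png

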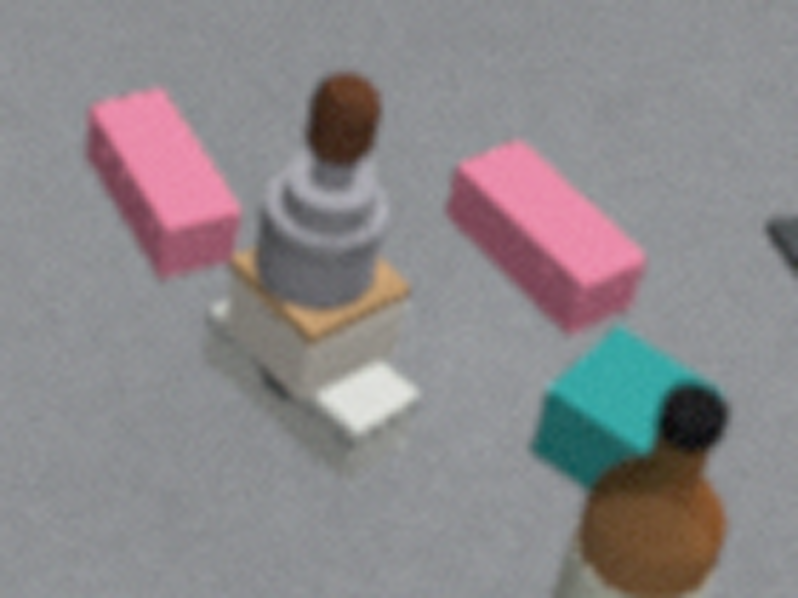

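View pics/top1.png

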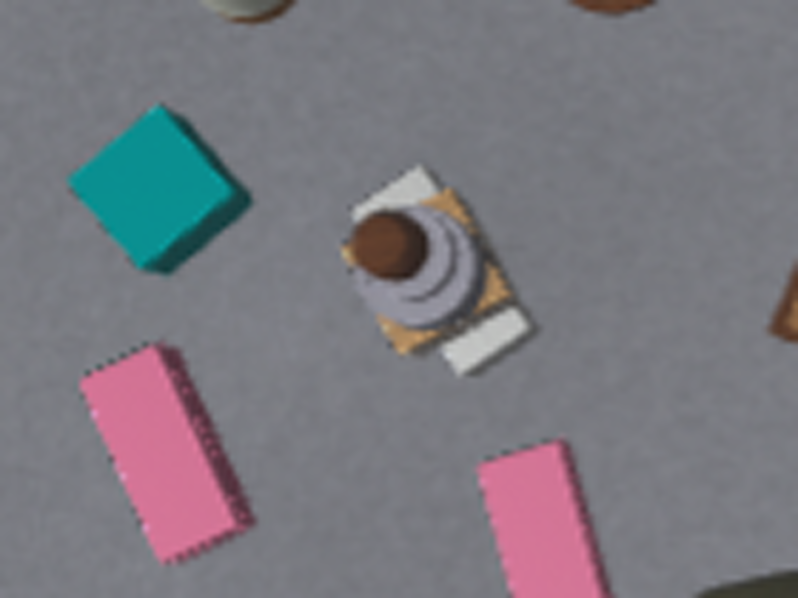

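```bash
python3 - <<'E'
from h import *
S=dict(np.load("scene0.npz"));T=dict(np.load("top0.npz"))
def tri(a,b):
    (c1,d1),(c2,d2)=ray(S,a),ray(T,b); d1=d1[0]/np.linalg.norm(d1);d2=d2[0]/np.linalg.norm(d2)
    s=np.linalg.lstsq(np.c_[d1,-d2],c2-c1,rcond=None)[0]; p,q=c1+s[0]*d1,c2+s[1]*d2
    return ((p+q)/2).round(4),np.linalg.norm(p-q).round(4)
mid=[]
for f,b in((S,(335,165,370,192)),(T,(178,212,200,232))):
    c=max(blobs(f,(0,90,15),(14,255,130),b,20),key=cv2.contourArea); x,y,w,h=cv2.boundingRect(c); print(x,y,w,h); mid.append((x+w/2-.5,y+h/2-.5))
print("knob",tri(*mid))
s=lambda *p:np.array(p)/5.7+[290,160]-.4; t=lambda *p:np.array(p)/5.7+[120,180]-.4
print("tin top",plane(S,s((324,203)),.142),plane(T,t((420,263)),.142))
J=plane(T,t((450,190),(403,353),(512,295),(343,250)),.094); print("jar",J.round(3).tolist(),J[:2].mean(0),J[2:].mean(0),np.degrees(np.arctan2(*(J[2]-J[0])[::-1])))
print("jar scene",plane(S,s((232,258),(312,337),(410,290)),.094).round(3).tolist())
C=plane(T,t((420,165),(350,213),(465,376),(533,328)),.042); print("caddy",C.round(3).tolist(),C.mean(0),np.degrees(np.arctan2(*(C[2]-C[1])[::-1])),np.linalg.norm(C[2]-C[1]),np.linalg.norm(C[0]-C[1]))
print("caddy sc",plane(S,s((208,315),(358,435),(420,392)),.042).round(3).tolist())
for z in (.185,): print("bottle",plane(T,[[149,160]],z))
c=[c for c in blobs(T,(0,70,20),(25,255,255),(205,145,375,250)) if cv2.contourArea(c)>800]
for k in c:
    P=cv2.boxPoints(cv2.minAreaRect((plane(T,k.reshape(-1,2),.008)*1000).astype(np.float32))); e=[P[1]-P[0],P[2]-P[1]]; e=max(e,key=np.linalg.norm); print(P.mean(0),np.linalg.norm(e),np.degrees(np.arctan2(e[1],e[0])))
E
```

```text
345 173 11 15
182 218 11 11
knob (array([0.4601, 0.2396, 0.2029]), np.float64(0.0022))
tin top [[0.45638638 0.23730316]] [[0.45839868 0.23501914]]
jar [[0.502, 0.229], [0.416, 0.253], [0.445, 0.195], [0.471, 0.285]] [0.45879794 0.24069414] [0.45806092 0.24026015] -149.52747881440666
jar scene [[0.445, 0.198], [0.503, 0.229], [0.473, 0.285]]
caddy [[0.523, 0.255], [0.497, 0.293], [0.406, 0.229], [0.431, 0.192]] [0.4642141  0.24216836] -144.76592380412697 0.11163138074648436 0.04657076671103774
caddy sc [[0.436, 0.192], [0.524, 0.255], [0.497, 0.293]]
bottle [[0.64503515 0.35519729]]
[ 477.30847 -244.98444] 98.279655 -16.381485
[479.92365    -1.6782608] 143.23898 -23.78665
```

```bash
cat >> h.py <<'E'
from bench import env,kinematics,monitor,eyes,job
from scipy.spatial.transform import Rotation as Ro
HP=env.hold_point_z
def quat(a):
    x=np.array([0,0,-1.]); z=np.array([np.cos(a),np.sin(a),0]); return Ro.from_matrix(np.c_[x,np.cross(z,x),z]).as_quat()
def best(xy,z,deg):
    c=[(abs(q[5]),d) for d in(deg,deg+180) if (q:=kinematics.ik([*xy,z],quat(np.radians(d)))) is not None]
    return min(c)[1]
def st(l):
    s=monitor.sense(); print(l,round(s["clock"],1),s["position"].round(4),"gap",round(s["finger_gap"],3),"F",np.round(s["contact_force"],1))
def pick(xy,zg,deg,up,effort=50,lift=.06):
    """zg: TCP height+HP of grasp point; rise to TCP height up with the load"""
    q=quat(np.radians(deg)); env.release(); env.reach([*xy,up],q); st("above")
    print("hit",env.movel([*xy,zg-HP],velocity=.12,guard=15)); env.close_gripper(effort); st("closed")
    env.movel([*xy,zg-HP+lift],velocity=.06); env.movel([*xy,up],velocity=.15); st("lifted")
def place(xy,zg,deg,up,back=.25):
    q=quat(np.radians(deg)); env.movel([*xy,up],velocity=.2,frame=q); env.hold(.2)
    env.movel([*xy,zg-HP+.015],velocity=.12); env.hold(.3)
    print("touch",env.movel([*xy,zg-HP-.003],velocity=.02,guard=5)); st("down"); env.release(); env.hold(.2)
    p=monitor.sense()["position"]; env.movel([p[0],p[1],back],velocity=.15); st("up")
E
python3 - <<'E'
from h import *
print(Ro.from_quat(monitor.sense()["ee_rot"]).as_matrix().round(2).tolist())
a=best((.46,.2395),.3,30); b=best((.6445,-.16),.1,a); print(a,b,[kinematics.ik([*p,z],quat(np.radians(d))) is not None for p,z,d in(((.46,.2395),.3,a),((.6445,-.16),.3,a),((.6615,.1525),.25,a))])
pick((.46,.2395),.142+.056,a,.30)
for n in("scene","top"): f=eyes.grab_frame(n); cv2.imwrite(f"pics/{n}2.png",f["frame"][...,::-1])
E
```

```text
[[-0.0, 0.92, 0.39], [0.0, 0.39, -0.92], [-1.0, 0.0, -0.0]]
30 30 [True, True, True]
above 3.0 [0.4603 0.2389 0.2999] gap 1.004 F [-0.1  0.5  0.2]
hit False
closed 4.7 [0.4601 0.2395 0.1796] gap 0.376 F [-0.9 -0.   4. ]
lifted 6.4 [0.4597 0.2394 0.299 ] gap 0.376 F [-0.6  0.1 -5.2]
```

View pics/scene2.png

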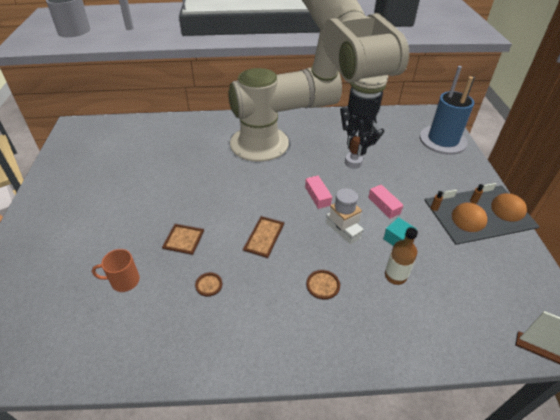

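The tamper hangs from the gripper (356,155); the tin stays on the jar (347,198). Placing it now.

```bash
python3 - <<'E'
from h import *
place((.6445,-.16),.060,30,.2)
for n in("scene","top"): f=eyes.grab_frame(n); cv2.imwrite(f"pics/{n}3.png",f["frame"][...,::-1]); np.savez(f"{n}3.npz",**f)
S,T=(dict(np.load(n+"3.npz")) for n in("scene","top"))
a=S["frame"][240:320,160:260];b=S["frame"][170:250,310:410];
cv2.imwrite("pics/c3.png",cv2.resize(np.hstack([a,b,T["frame"][185:265,150:250]])[...,::-1],None,fx=2.6,fy=2.6,interpolation=cv2.INTER_CUBIC))
E
```

```text
touch True
down 11.5 [ 0.6444 -0.1599  0.0417] gap 0.376 F [-1.4  0.5  4.9]
up 13.8 [ 0.6434 -0.1595  0.2492] gap 0.998 F [ 0.7 -0.1 -0.4]
```

View pics/c3.png

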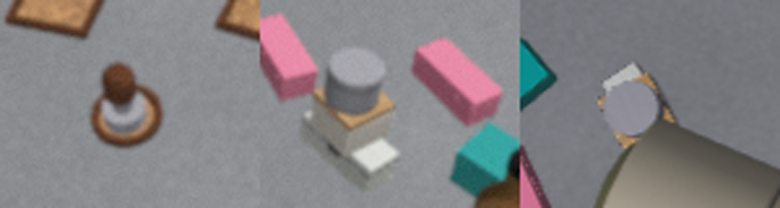

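```bash
python3 - <<'E'
from h import *
S,T=(dict(np.load(n+"3.npz")) for n in("scene","top"))
p=plane(S,[[346.3,195.5]],.142)[0];q=plane(T,[[192.7,225.8]],.142)[0];print(p,q)
c=(p+q)/2
assert np.linalg.norm(p-q)<.006
pick(c,.094+.025,20,.26)
place((.6615,.1525),.029,20,.18)
for n in("scene","top"): f=eyes.grab_frame(n); np.savez(f"{n}4.npz",**f)
S,T=(dict(np.load(n+"4.npz")) for n in("scene","top"))
a=S["frame"][240:320,280:380];b=S["frame"][170:250,310:410];
cv2.imwrite("pics/c4.png",cv2.resize(np.hstack([a,b,T["frame"][185:265,150:250]])[...,::-1],None,fx=2.6,fy=2.6,interpolation=cv2.INTER_CUBIC))
E
```

```text
[0.45753789 0.23667801] [0.45825107 0.23671294]
above 15.7 [0.4585 0.2361 0.2599] gap 0.997 F [-0.3  0.5  1. ]
hit False
closed 17.6 [0.4581 0.2367 0.1009] gap 0.717 F [-0.7 -1.   5.2]
lifted 19.5 [0.4575 0.2366 0.2589] gap 0.711 F [-0.7  0.4 -3.1]
touch True
down 23.5 [0.6614 0.1525 0.011 ] gap 0.714 F [-1.7 -0.8  4.3]
up 25.8 [0.6604 0.1525 0.2492] gap 1.001 F [0.4 0.4 0.2]
```

View pics/c4.png

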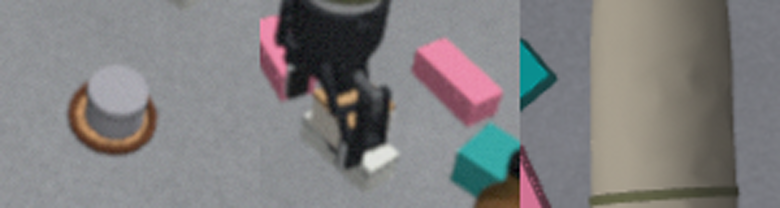

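Tin is in the large dish; the arm hides the stack, so I move aside and measure the jar lid.

```bash
python3 - <<'E'
from h import *
env.reach([.4,-.25,.3],quat(np.radians(best((.4,-.25),.3,30))))
for n in("scene","top"): f=eyes.grab_frame(n); np.savez(f"{n}5.npz",**f)
S,T=(dict(np.load(n+"5.npz")) for n in("scene","top"))
for f,b in((S,(320,180,380,250)),(T,(175,195,225,260))):
    for c in blobs(f,(8,60,100),(25,255,255),b,40): print("lid",np.round(rect(f,c,.094),3))
    for c in blobs(f,(0,0,170),(179,40,255),b,15): print("white",c.reshape(-1,2).mean(0),cv2.contourArea(c))
b=S["frame"][170:250,310:410];
cv2.imwrite("pics/c5.png",cv2.resize(np.hstack([b,T["frame"][185:265,150:250]])[...,::-1],None,fx=4,fy=4,interpolation=cv2.INTER_CUBIC))
E
```

```text
lid [ 0.46   0.24  70.957 72.151 28.623]
white [354.02777778 228.86111111] 115.0
lid [ 0.459  0.241 66.884 66.72  28.608]
white [204.3        239.13333333] 54.0
white [188.83333333 214.9       ] 55.0
```

View pics/c5.png

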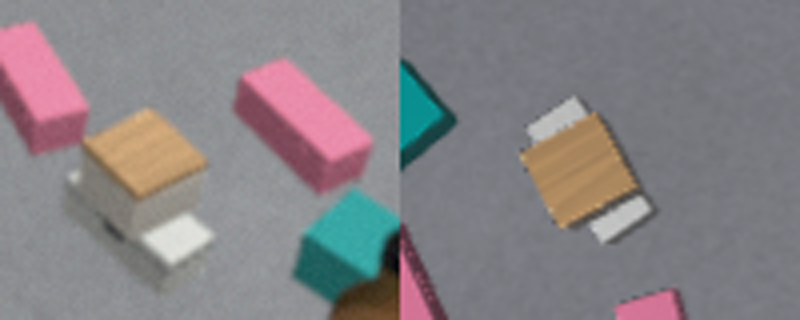

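```bash
cat > go.py <<'E'
from h import *
def opts(pxy,pd,qxy,qd,sym):
    """jaw angle pairs (pick, place) with least wrist turn, both reachable"""
    o=[]
    for d in(pd,pd+180,pd-180):
        a=kinematics.ik([*pxy,.15],quat(np.radians(d)))
        for e in[qd+k*sym for k in range(-4,5)]:
            b=kinematics.ik([*qxy,.15],quat(np.radians(e)))
            if a is not None and b is not None and abs(e-d)<=90: o.append((max(abs(a[5]),abs(b[5]))+abs(a[5]-b[5]),d,e,a[5],b[5]))
    o=min(o); print(np.round(o,2)); return o[1:3]
E
python3 - <<'E'
from go import *
d,e=opts((.4595,.2405),118.6,(.4768,-.2448),73.6,90)
pick((.4595,.2405),.042+.026,d,.22)
place((.4768,-.2448),.030,e,.16)
env.reach([.3,-.3,.3],quat(np.radians(best((.3,-.3),.3,30))))
for n in("scene","top"): f=eyes.grab_frame(n); np.savez(f"{n}6.npz",**f)
S,T=(dict(np.load(n+"6.npz")) for n in("scene","top"))
for f,b in((S,(320,180,380,250)),(T,(175,195,225,260))):
    for c in blobs(f,(0,0,155),(179,60,255),b,40): print("caddy",np.round(rect(f,c,.042),3))
a=S["frame"][200:280,140:240];b=S["frame"][170:250,310:410];
cv2.imwrite("pics/c6.png",cv2.resize(np.hstack([a,b,T["frame"][185:265,150:250]])[...,::-1],None,fx=2.6,fy=2.6,interpolation=cv2.INTER_CUBIC))
E
```

```text
[  1.49 298.6  253.6    1.33   1.16]
above 30.3 [0.4597 0.2402 0.2201] gap 0.997 F [ 0.5  0.4 -0.4]
hit False
closed 32.1 [0.4598 0.2407 0.0499] gap 0.773 F [-1.5  0.6  5.7]
lifted 34.2 [0.4591 0.2404 0.219 ] gap 0.766 F [-0.5 -0.2 -3.8]
touch True
down 39.2 [ 0.4767 -0.2447  0.0119] gap 0.764 F [-1.3  0.5  4.6]
up 41.5 [ 0.4759 -0.244   0.2493] gap 0.997 F [-0.6  0.1  0.2]
caddy [  0.47    0.263 156.866 100.763  66.682]
caddy [  0.464   0.245 109.759  45.066  33.591]
```

View pics/c6.png

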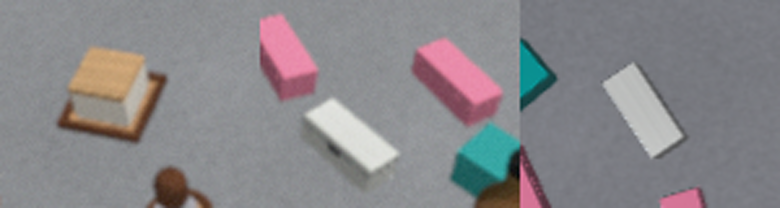

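```bash
python3 - <<'E'
from go import *
c=(.464,.2435)
d,e=opts(c,124.2,(.4795,-.0015),66.2,180)
pick(c,.028,d,.15,effort=60)
for n in("scene",): f=eyes.grab_frame(n); np.savez(f"{n}7.npz",**f)
cv2.imwrite("pics/c7.png",cv2.resize(f["frame"][130:260,280:420,::-1],None,fx=4,fy=4,interpolation=cv2.INTER_CUBIC))
print(e)
E
```

```text
[  2.24 304.2  246.2    1.23   1.74]
above 44.8 [0.4645 0.2428 0.1502] gap 1.008 F [-0.   0.   0.3]
hit False
closed 46.5 [0.4644 0.2436 0.0098] gap 0.551 F [-0.4 -0.7  5.6]
lifted 48.4 [0.4635 0.2433 0.149 ] gap 0.551 F [ 0.3 -0.5 -2.8]
246.2
```

View pics/c7.png

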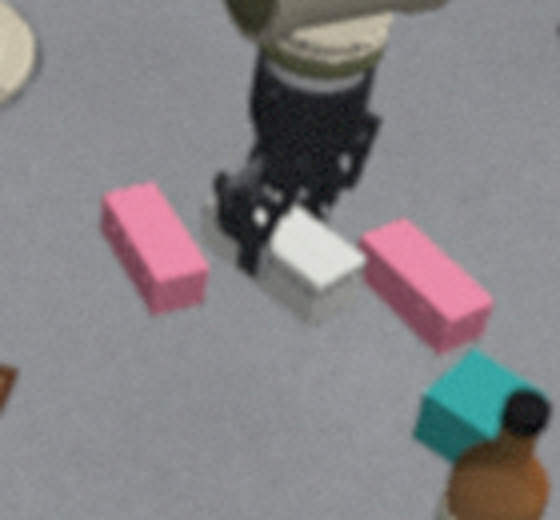

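The box is held level (top around 315,245). Next I place it and check all four.

```bash
python3 - <<'E'
from go import *
place((.4795,-.0015),.032,246.2,.15)
env.reach([.25,-.42,.3],quat(np.radians(best((.25,-.42),.3,-60)))); env.hold(.3)
for n in("scene","top"): f=eyes.grab_frame(n); np.savez(f"{n}8.npz",**f)
S,T=(dict(np.load(n+"8.npz")) for n in("scene","top"))
print("caddy",np.round([rect(T,c,.046) for c in blobs(T,(0,0,155),(179,60,255),(240,185,310,255),40)],3).tolist())
print("jar",np.round([rect(T,c,.056) for c in blobs(T,(8,60,150),(25,170,255),(325,195,375,245),40)],3).tolist())
print("knob",np.round([rect(T,c,.076) for c in blobs(T,(0,90,10),(14,255,110),(305,155,340,190),20)],3).tolist())
print("tin",np.round([rect(T,c,.050) for c in blobs(T,(100,0,120),(150,60,255),(213,153,243,183),20)],3).tolist())
print(st("end"))
cv2.imwrite("pics/c8.png",cv2.resize(np.vstack([S["frame"][205:315,130:430],T["frame"][140:250,130:430]])[...,::-1],None,fx=2.6,fy=2.6,interpolation=cv2.INTER_CUBIC))
E
```

```text
touch True
down 52.1 [ 0.4794 -0.0015  0.0138] gap 0.55 F [-0.2 -0.3  5.6]
up 54.5 [ 0.4785 -0.0013  0.2494] gap 0.999 F [-0.3  0.  -0.4]
caddy [[0.479, 0.0, 46.192, 111.719, 65.599]]
jar [[0.473, -0.237, 76.135, 77.73, 73.576]]
knob [[0.629, -0.151, 65.815, 67.354, 88.415]]
tin [[0.613, 0.183, 43.573, 21.31, 47.022], [0.653, 0.146, 93.039, 95.687, 89.691]]
end 56.7 [ 0.2501 -0.4199  0.3   ] gap 1.002 F [-0.7  1.1  0.7]
None
```

View pics/c8.png

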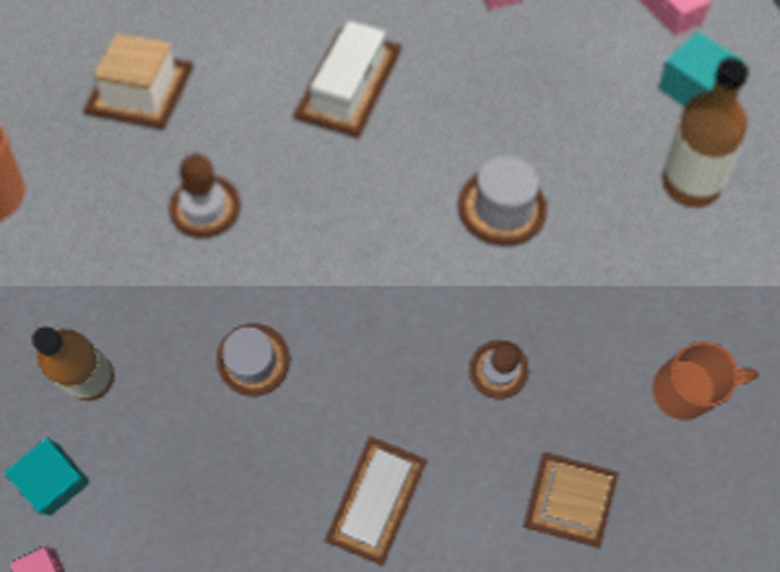

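```bash
python3 - <<'E'
from h import *
S,T=(dict(np.load(n+"8.npz")) for n in("scene","top"))
for n,z,t,s,g in(("tin",.052,(247.5,351),(507,182),(.6615,.1525)),("knob",.07,(504,358),(197,171),(.6445,-.16)),("jar",.056,(578,496),(135,60),(.4768,-.2448))):
    print(n,g,plane(T,[[130+t[0]/2.6-.3,140+(t[1]-286)/2.6-.3]],z).round(4),plane(S,[[130+s[0]/2.6-.3,205+s[1]/2.6-.3]],z).round(4))
E
```

```text
tin (0.6615, 0.1525) [[0.6615 0.1536]] [[0.6625 0.1528]]
knob (0.6445, -0.16) [[ 0.6438 -0.159 ]] [[ 0.6449 -0.1602]]
jar (0.4768, -0.2448) [[ 0.4758 -0.2445]] [[ 0.4775 -0.2412]]
```

```bash
python3 -c "
from bench import job; print(job.hand_in())"
```

```text
the job is handed in; nothing more can be done
None
```

I took the stack apart from the top down and set the tamper, tin, jar and long box each in its own dish or tray. I then handed the job in; no verdict is reported. The arm finished at about 57 s of the 136 s allowed, open and well clear of everything.

**Final check:** the camera pictures show all four upright inside their rims. Their centres are within about 2 mm of target, except one view of the jar that gave about 4 mm; the limit is 13 mm. Each placement stopped on contact within 1 mm of the expected floor height. The bottle and mug look undisturbed in the last pictures, and I never went near them.

**Disagreed:** the automatic colour masks for the jar, tamper and tin in the last check caught the tray and dish rims and gave wrong centres. I replaced those with positions read by eye from both camera views. Tilt was judged only by eye.

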